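# Draw the egg tray over the candling lamp

## Task

Bring the tray that holds the eggs over its candling lamp: reach a fingertip into the slot behind its front lip and draw the tray along its runners until it is fully out against the front stops, then leave it there. Do not pinch the lip and do not lift the tray; draw it smoothly and bring it gently to the stops, so that every egg stays standing in its cell, and leave the empty tray and the things on the bench where they are.

Things in the scene. Friction and masses are not known exactly. Their poses are not given: they have to be found in the camera images.
- candler: Candling table, fixed on the bench: brushed steel lamp case 410 mm deep, 370 wide, 62 high, two lanes side by side (centres at y = +95 and -95 mm), each with a white lamp window in its front half. Origin at bench height; -x is its front (switch), roughly towards the robot; z up. Each lane has two runners along x, tops at z = 80 mm, side guides to z = 92 mm, turned-up stops at both ends.
- stop_left (a point): Left lane (y = +95 mm), midway between its two front stops, at the height of the runners' tops (80 mm over the bench). The stops' inner faces lie at this x (-135 mm of the candling table), 12 mm high; a tray fully drawn out bears on them with its front face. Axes as the candling table's.
- stop_right (a point): The same point of the right lane (y = -95 mm).
- egg_tray_lip (a point): Middle of the top edge of the front lip of the tray that holds the eggs, 124 mm over the bench; axes as the candling table's. The lip is an upright wall 6 mm thick (x -3 to +3 mm from here), 147 wide, 42 high, its top 8 mm above the rest of the tray. At the start it is about 135 to 160 mm behind the front stops; fully out, this point is 3 mm behind the stops' faces.
- egg_tray_slot (a point): Middle of the hand slot behind that lip, level with the lip's top, 30.5 mm behind the lip's middle. The slot is 55 mm long (x), 141 mm wide (y), open above and below: nothing in it down to the lamp case 60 mm below. Beyond it come 3 x 3 egg cells, walls 8 mm lower than the lip; the front and middle rows hold the eggs, the rear row is empty.
- egg_tray: The tray that holds the six eggs, in the left or the right lane: grey plastic, 208 mm long, 147 wide, lying loose on its runners with 2 mm side play. 0.5 to 0.9 kg with eggs; slides with plain friction, 3 to 6 N, and stays where it is left. Origin on its underside, 103 mm behind the lip's middle; axes as the candling table's.
- egg_tray_lip_back: Rear half of that lip's thickness: the face to hook, looking along +x into the slot. Origin at its top edge, mid-width.
- egg_tray_lip_front: Front half of that lip's thickness: the tray's outer front face. Origin at its top edge, mid-width.
- empty_tray_lip (a point): Middle of the top edge of the front lip of the other tray, identical but empty, parked in the other lane; it stays where it is.
- egg0_center (a point): Centre of a loose brown egg, 43 mm thick and 57 mm high, 60 g, standing small end down in the front row, right cell of the egg tray, free by 1 to 2 mm in its cell; it stands 26 mm out of the cell, its top 18 mm above the lip's top. z axis along the egg's length, up.
- egg1_center (a point): Centre of a loose brown egg, 43 mm thick and 57 mm high, 60 g, standing small end down in the front row, middle cell of the egg tray, free by 1 to 2 mm in its cell; it stands 26 mm out of the cell, its top 18 mm above the lip's top. z axis along the egg's length, up.
- egg2_center (a point): Centre of a loose brown egg, 43 mm thick and 57 mm high, 60 g, standing small end down in the front row, left cell of the egg tray, free by 1 to 2 mm in its cell; it stands 26 mm out of the cell, its top 18 mm above the lip's top. z axis along the egg's length, up.
- egg3_center (a point): Centre of a loose brown egg, 43 mm thick and 57 mm high, 60 g, standing small end down in the middle row, right cell of the egg tray, free by 1 to 2 mm in its cell; it stands 26 mm out of the cell, its top 18 mm above the lip's top. z axis along the egg's length, up.
- egg4_center (a point): Centre of a loose brown egg, 43 mm thick and 57 mm high, 60 g, standing small end down in the middle row, middle cell of the egg tray, free by 1 to 2 mm in its cell; it stands 26 mm out of the cell, its top 18 mm above the lip's top. z axis along the egg's length, up.
- egg5_center (a point): Centre of a loose brown egg, 43 mm thick and 57 mm high, 60 g, standing small end down in the middle row, left cell of the egg tray, free by 1 to 2 mm in its cell; it stands 26 mm out of the cell, its top 18 mm above the lip's top. z axis along the egg's length, up.
- fan_guard: Chrome wire fan guard, 120 mm across, 6 mm high, lying loose on the bench beside the candling table; origin under its centre.
- door_stop: Black rubber door stop wedge, 110 x 40 mm, 34 mm high, loose on the bench beside the candling table; origin under its centre.
- egg_spacer: Turquoise plastic egg spacer, an open frame of three cells 150 x 51 mm, 22 mm high, loose on the bench beside the candling table; origin under its centre.
Not all that is in view belongs to the job. Leave any black look-alike of the part that bears egg5_center alone. Leave any red look-alike of the part that bears egg3_center alone.

How it is judged:
On the way, in this order (a step that is already met when the one before it is completed fails the run):
1. a fingertip behind the lip draws the egg tray out along its runners (contact force between the fingers and egg_tray_lip_back above 0.3 N and x of egg_tray_lip in the frame of candler between -0.115 and -0.01 m), for 0.1 s.
2. the egg tray is out against the front stops (x of egg_tray_lip in the frame of candler below -0.126 m), for 0.2 s.
At the end, for the whole second after the job is handed in: The egg tray lies at rest and level on its runners with its front face within 6 mm of the front stops, all six eggs stand in their cells (within 0.3 rad of upright, none risen more than 8 mm), the empty tray is within 10 mm and the bench objects within 20 mm of where they were (x of egg_tray_lip in the frame of candler below -0.126 m and z of egg_tray_lip in the frame of candler between 0.119 and 0.129 m and linear speed of egg_tray below 0.02 m/s and distance of empty_tray_lip from where it was at the start of the episode below 0.01 m and z of egg0_center in the frame of egg_tray between 0.028 and 0.042 m and angle between each of egg0_center, egg1_center, egg2_center, egg3_center, egg4_center, egg5_center's own z axis and vertical below 0.3 rad and z of egg1_center in the frame of egg_tray between 0.028 and 0.042 m and z of egg2_center in the frame of egg_tray between 0.028 and 0.042 m and z of egg3_center in the frame of egg_tray between 0.028 and 0.042 m and z of egg4_center in the frame of egg_tray between 0.028 and 0.042 m and z of egg5_center in the frame of egg_tray between 0.028 and 0.042 m and distance of each of fan_guard, door_stop, egg_spacer from where it was at the start of the episode below 0.02 m); the robot touches nothing.
It fails at once if the lip is pinched between the fingers (front and back pressed at once) (contact force between the fingers and egg_tray_lip_back above 1 N and contact force between the fingers and egg_tray_lip_front above 1 N).
It fails at once if the egg tray is lifted or tipped (by more than 8 mm at its lip or 0.1 rad) (z of egg_tray_lip in the frame of candler above 0.132 m or angle between egg_tray_lip's own z axis and vertical above 0.1 rad).
It fails at once if the tray is jerked along (faster than 0.4 m/s) or hauled hard against its stops (over 60 N on the lip) (linear speed of egg_tray above 0.4 m/s or contact force between the fingers and egg_tray_lip_back above 60 N).
It fails at once if an egg is lifted out of its cell or tipped over (z of any of egg0_center, egg1_center, egg2_center, egg3_center, egg4_center, egg5_center in the frame of egg_tray above 0.05 m or angle between any of egg0_center, egg1_center, egg2_center, egg3_center, egg4_center, egg5_center's own z axis and vertical above 0.4 rad).
It fails at once if the empty tray is moved by more than 10 mm or a bench object by more than 20 mm (distance of empty_tray_lip from where it was at the start of the episode above 0.01 m or distance of any of fan_guard, door_stop, egg_spacer from where it was at the start of the episode above 0.02 m).
It also fails if it takes over 35 s, if anything falls off the work surface, if the arm or the gripper's body presses on something with over 40 N, if the wrist force passes 120 N, or if a joint passes its speed limit or range.

## Robot

A 6-joint arm with a two-finger parallel gripper is mounted at the origin on the work surface. World frame = base frame: x ahead of the robot, y to its left, z up, the work surface at z = 0. Lengths are in m, angles in rad, forces in N, time in s.
With the tool pointing down it reaches from about 0.275 to 0.825 m from the base axis. Payload 4.9 kg.
Tool frame: the origin (TCP) lies midway between the tips of the shut fingers; the grasp point (between the pads) lies 19 mm behind it (grip_point_offset is the distance from the TCP to the grasp point, in m); z points along the fingers, y is the line along which they close (so a half turn about z gives the same grasp; the last joint's range is limited). The gripper opens to 85 mm and grips with 20 to 120 N. Pads are 22 mm wide; open, the fingers measure 114 mm over their backs; the gripper's body (76 mm by 85 mm) begins 54 mm behind the grasp point. The pads swing forward as they close: fully open they stand 13 mm farther back than shut.
Start: joints at [-1.273, 0.326, -0.193, 1.052, 0, 1.437], TCP at [0.23, -0.5, 0.231] pointing down, gripper open.
Joint ranges: [-2.65, 2.65], [-0.97, 1.79], [-1.3, 1.35], [-1.93, 2.1], [-1.47, 1.37], [-3.14, 3.14]. Speed limits (rad/s): [2.57, 2.57, 3.14, 3.14, 3.14, 3.14].

## Interface

Orientations are given as a rotation vector (axis times angle).
In Python, from cell import * gives the robot as it stands. Calls block until the motion is done:
- movep(position, orientation): joint-space move of the TCP to a pose.
- move_l(position, velocity=0.15, rot=None, until_force=None): straight line of the TCP; rot=None keeps the orientation; velocity is the mean speed in m/s. With until_force (N) it stops when the force on the tool has changed by that much, and returns True; else False.
- set_joints(angles): joint-space move.
- let_go() and grab(newtons=None): open the fingers fully, or close them until they stop; newtons is the grip in N (None keeps the last).
- sleep(seconds).
- ik(position, orientation): joint angles nearest the present ones, or None.
- get_state(): the state.
- grab_frame(name): name is "side" or "top" or "wrist"; returns a dict with "img" (420x560x3 uint8, red, green, blue), "fx", "fy", "cx", "cy" (pixels), "k1" (the pictures are not rectified: a ray, as slopes to the right and down, at radius r is drawn at 1 + k1 r^2 times it, then the intrinsics apply), "cam_to_world" (4x4, takes a point from camera to world coordinates); the wrist camera has in their place "T_tool_cam" (4x4, takes a point from camera to tool coordinates, whose origin is the TCP and whose axes are the flange's). Camera axes: x right, y down, z forward; pixel columns grow to the right and rows downward; lengths in m; the calibration is good to about 2 mm. A picture is of the moment at which its call begins: read the wrist's pose just before it. There is no depth.
A pose or a line that the arm cannot do raises MotionError and nothing moves.
- sign_off(): hands the job in; it is judged then, once.
Trained networks look in the newest picture that a camera, given by its name, has taken for a name from the list of things; names that differ only in an ending like _2 or _b are one class to them, and where a whole thing is asked for, a point or a joint stands for the part that bears it (a point fixed in the world has none). Each returns a list of dicts, best first, with "score" (0 to 1); they miss things now and then, are a little off and sometimes report something else, mostly with a low value. They report only what shows in the picture. A call takes as long as a camera call. They do not tell look-alikes from the thing itself.
- spot_in(camera, name): "centre" ([column, row] in pixels, amid what is visible of it).
- silhouettes(camera, name): "mask" (420x560 bool, what is visible of it) and "centre" ([column, row] in pixels, amid what is visible of it).
- tip_of(camera, name): "centre" ([column, row] in pixels: a listed point, or the origin of a listed thing).
The state is a dict: "clock": time; "q": joint angles; "joint_velocities": joint speeds; "tau": joint torques, N m; "position": TCP position; "eef_rot": TCP orientation; "contact_force": force on the tool from outside, world axes, zero at the start; "wrist_torque": the same for the moment, N m; "finger_gap": opening from 0.0 (shut) to 1.0 (fully open); "grasp_force": force on a finger pad.
Only numpy, scipy, OpenCV 4.12 (cv2) and the standard library are available. Lean on these libraries where they do the work, as an engineer would, in place of code of your own. Each camera call takes 0.05 s, during which the arm holds its last target. There are 200 camera calls.

## Working session

There is one attempt and no reset: what is moved stays moved. The work goes in short steps, each a Python script; the robot and the scene stay as the last script left them, time stands still between calls to the robot, and variables do not carry over. Pictures are saved under pics/ and viewed, at most 10 in all, crops included, and the job is handed in when it is done.

```bash
mkdir -p pics
cat > h.py <<'E'
from cell import *
import numpy as np, cv2
from scipy.spatial.transform import Rotation as R
def ray(f,px):
    k=f["k1"]; d=np.array([(px[0]-f["cx"])/f["fx"],(px[1]-f["cy"])/f["fy"]]); u=d.copy()
    for _ in range(20): u=d/(1+k*(u@u))
    T=f.get("cam_to_world")
    if T is None:
        T=f["W"]
    T=np.array(T); v=T[:3,:3]@np.array([u[0],u[1],1]); return T[:3,3],v
def atz(f,px,z):
    o,v=ray(f,px); return o+v*(z-o[2])/v[2]
def proj(f,p):
    T=np.array(f.get("cam_to_world",f.get("W"))); c=np.linalg.inv(T)@np.append(p,1); u=c[:2]/c[2]; u=u*(1+f["k1"]*(u@u))
    return np.array([u[0]*f["fx"]+f["cx"],u[1]*f["fy"]+f["cy"]])
def frame(n):
    s=get_state(); f=grab_frame(n)
    if n=="wrist":
        T=np.eye(4);T[:3,:3]=R.from_rotvec(s["eef_rot"]).as_matrix();T[:3,3]=s["position"]; f["W"]=T@np.array(f["T_tool_cam"])
    return f
def save(f,name): cv2.imwrite("pics/"+name,cv2.cvtColor(f["img"],cv2.COLOR_RGB2BGR))
E
python3 - <<'E'
from h import *
print(get_state())
Z=dict(egg_tray_lip=.124,egg_tray_slot=.124,empty_tray_lip=.124,stop_left=.08,stop_right=.08,candler=0,egg1_center=.1135,egg4_center=.1135,egg_tray_lip_back=.124,fan_guard=0,door_stop=0,egg_spacer=0)
for n in("top","side"):
    f=frame(n);save(f,n+".png")
    for k,z in Z.items():
        for d in tip_of(n,k)[:4]:print(n,k,round(d["score"],2),np.round(d["centre"],1),np.round(atz(f,d["centre"],z),4))
E
```

```text
{'clock': 0.0, 'q': array([-1.27319800e+00,  3.26936547e-01, -1.93596781e-01,  1.05203322e+00,
       -1.85819581e-06,  1.43658610e+00]), 'joint_velocities': array([ 0.00127522, -0.0029128 , -0.00043414, -0.00077162, -0.00083601,
        0.00131013]), 'tau': array([-1.00080426e-03, -4.43391824e+01,  2.62445515e+01,  1.54106581e-02,
       -1.03656980e-04,  7.24760412e-06]), 'position': array([ 0.23000931, -0.49893252,  0.23050096]), 'eef_rot': array([-3.06693130e+00, -6.72647953e-01,  2.29691166e-04]), 'contact_force': array([ 0.52644511,  0.20534385, -0.35357869]), 'wrist_torque': array([-0.09422826, -0.06933326,  0.00016607]), 'grasp_force': 0.0, 'finger_gap': 0.996626129179903}
top egg_tray_lip 0.79 [309.6 189.1] [ 0.651  -0.1322  0.124 ]
top egg_tray_slot 0.71 [303.9 178.6] [ 0.6763 -0.1227  0.124 ]
top stop_left 0.58 [245.6 283.8] [0.4644 0.0316 0.08  ]
top stop_left 0.58 [224.6 215.4] [0.6236 0.0629 0.08  ]
top stop_right 0.56 [327.7 259. ] [ 0.4981 -0.1558  0.08  ]
top stop_right 0.51 [309.  133.3] [ 0.7972 -0.1525  0.08  ]
top candler 0.74 [272.7 222.7] [ 0.6106 -0.0448  0.  
[... 549 characters left out ...]
op door_stop 0.93 [184.5 289.8] [0.4742 0.1799 0.    ]
top door_stop 0.58 [290.6 136.7] [ 0.8235 -0.1142  0.    ]
top door_stop 0.51 [245.7 282.8] [0.4744 0.0348 0.    ]
top egg_spacer 0.83 [393.4 205.8] [ 0.6185 -0.3414  0.    ]
side empty_tray_lip 0.68 [250.7 186.2] [0.6149 0.0541 0.124 ]
side stop_left 0.69 [216.3 223.8] [0.4694 0.032  0.08  ]
side stop_right 0.96 [274.2 253.4] [ 0.4925 -0.1642  0.08  ]
side candler 0.77 [276.8 235.9] [ 0.6173 -0.0468  0.    ]
side fan_guard 0.46 [213.4 195.4] [0.6232 0.2519 0.    ]
side door_stop 0.65 [187.8 222.4] [0.4774 0.1885 0.    ]
side egg_spacer 0.73 [189.6 223.5] [0.4779 0.1801 0.    ]
side egg_spacer 0.59 [361.4 287.2] [ 0.6194 -0.3398  0.    ]
```

View pics/top.png

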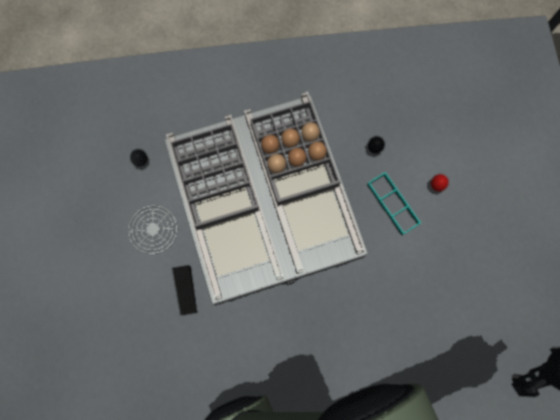

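View pics/side.png

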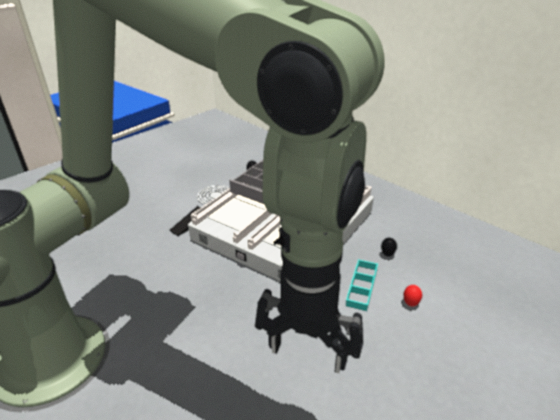

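Candidates for the egg tray's lip are (310,189) in the right lane and (225,220) in the left lane. The right-lane tray holds six brown eggs around (270–318,130–165). The left-lane tray is empty, so I choose (310,189). The black balls at (139,158) and (376,145) and the red ball at (440,183) are look-alikes to leave alone. Next I'll shut the fingers and take a close look with the wrist camera.

Run:
```python
from h import *
f=frame("top")
yaw=np.radians(12)
grab(20)
print(get_state()["position"])
def rot(a): return (R.from_euler("z",a)*R.from_euler("x",np.pi)).as_rotvec()
move_l([0.23,-0.5,0.38],0.25)
for a in (yaw,yaw+np.pi):
    try: print(a,ik([0.60,-0.13,0.38],rot(a)),ik([0.68,-0.125,0.10],rot(a)))
    except Exception as e: print(e)
q=[(ik([0.60,-0.13,0.38],rot(a)),a) for a in (yaw,yaw+np.pi)]
q=[(x,a) for x,a in q if x is not None]; s=get_state()["q"]
q,a=min(q,key=lambda t:abs(t[0]-s).max())
set_joints(q); print(a)
f=frame("wrist");save(f,"w1.png");print(np.round(f["T_tool_cam"],3),get_state()["clock"])
Z=dict(egg_tray_lip=.124,egg_tray_slot=.124,empty_tray_lip=.124,stop_left=.08,stop_right=.08,egg0_center=.1135,egg1_center=.1135,egg2_center=.1135,egg3_center=.1135,egg4_center=.1135,egg5_center=.1135,egg_tray_lip_back=.124)
for k,z in Z.items():
    for d in tip_of("wrist",k)[:3]:print(k,round(d["score"],2),np.round(d["centre"],1),np.round(atz(f,d["centre"],z),4))
```

```text
[ 0.23019495 -0.49951905  0.23128246]
0.20943951023931956 [-0.33354266  0.41279553  0.30852099  1.4665218   0.          2.59861048] [-0.28844775  0.68496513  0.051973    0.9378042   0.          2.64370539]
3.3510321638291125 [-0.33354266  0.41279553  0.30852099  1.4665218   0.         -0.54298217] [-0.28844775  0.68496513  0.051973    0.9378042   0.         -0.49788726]
0.20943951023931956
[[ 0.001 -0.948 -0.318  0.081]
 [ 1.     0.001  0.     0.   ]
 [ 0.    -0.318  0.948 -0.142]
 [ 0.     0.     0.     1.   ]] 4.8
egg_tray_lip 0.65 [284.1 132.2] [ 0.6466 -0.1293  0.124 ]
egg_tray_slot 0.5 [246.   17.2] [ 0.7659 -0.0584  0.124 ]
empty_tray_lip 0.62 [138.  129.7] [0.6124 0.0538 0.124 ]
stop_left 0.56 [159.5 227.3] [0.4621 0.0282 0.08  ]
stop_right 0.75 [285.7 131.5] [ 0.6445 -0.1329  0.08  ]
stop_right 0.61 [281.7 228.3] [ 0.5004 -0.1584  0.08  ]
stop_right 0.55 [327.1  21.1] [ 0.7928 -0.1549  0.08  ]
egg0_center 0.63 [327.9  60.1] [ 0.742  -0.1635  0.1135]
egg1_center 0.84 [288.7  61.3] [ 0.7304 -0.117   0.1135]
egg2_center 0.89 [245.6  63.1] [ 0.7176 -0.0659  0.1135]
egg3_center 0.9 [474.6 162.9] [ 0.6626 -0.3937  0.1135]
egg3_center 0.59 [325.9  21. ] [ 0.784  -0.1504  0.1135]
egg4_center 0.89 [287.   18.9] [ 0.7763 -0.1048  0.1135]
egg4_center 0.64 [287.1 132.5] [ 0.6462 -0.1336  0.1135]
egg4_center 0.49 [287.6  62.2] [ 0.7291 -0.1159  0.1135]
egg5_center 0.97 [244.2  14.1] [ 0.7711 -0.0542  0.1135]
egg5_center 0.85 [421.6  76.3] [ 0.7505 -0.2833  0.1135]
egg5_center 0.26 [284.9 130.4] [ 0.6482 -0.1302  0.1135]
egg_tray_lip_back 0.73 [ 93.9 189.3] [0.5204 0.1091 0.124 ]
```

View pics/w1.png

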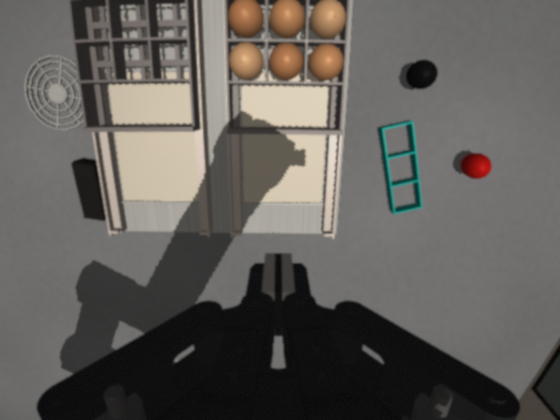

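The wrist view shows the egg tray in the right lane, its lip running from (229,130) to (341,131), with six eggs behind it. The empty tray is on the left with its lip at about (138,129). I'll check the choice in one crop and compute the yaw.

Run:
```python
from h import *
f=frame("wrist")
a=np.radians(12); ex=np.array([np.cos(a),np.sin(a),0]); ey=np.array([-ex[1],ex[0],0])
lip=np.array([.6475,-.1315,.124]); st=np.array([.4985,-.158,.08])
im=f["img"].copy()
for p in (lip,lip+ey*.0735,lip-ey*.0735,lip+ex*.0305,lip+ex*.058,st,st+ey*.19):
    u=proj(f,p); cv2.circle(im,tuple(int(round(x*8)) for x in u),8,(255,0,0),-1,shift=3)
c=cv2.resize(im[20:250,90:370],None,fx=2.5,fy=2.5,interpolation=cv2.INTER_CUBIC)
f["img"]=c; save(f,"crop.png")
```

```text
(no output)
```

View pics/crop.png

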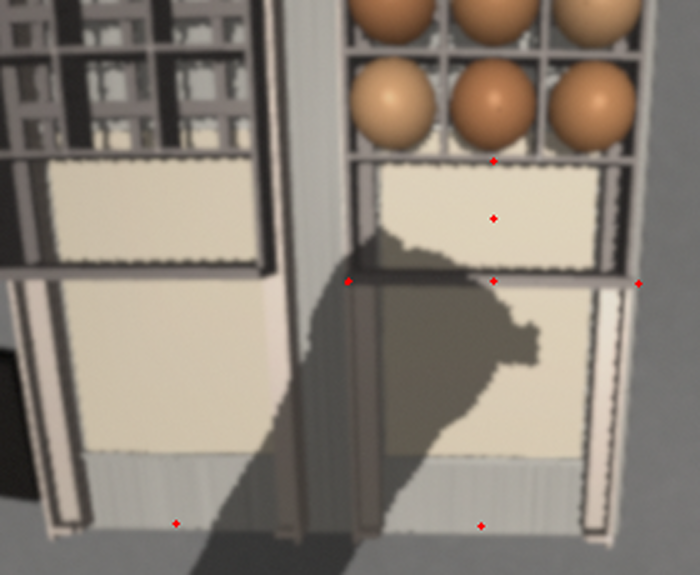

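The crop confirms the choice: six eggs stand behind the right-hand lip at crop (493,280), and the projected slot centre falls inside the open slot at (493,218). The yaw is about 11°. Next I'll insert the fingertip, feel for the lip, draw the tray out and settle it gently at the stops.

Run:
```python
from h import *
a=np.radians(11); ex=np.array([np.cos(a),np.sin(a),0])
rv=(R.from_euler("z",a)*R.from_euler("x",np.pi)).as_rotvec()
lip=np.array([.648,-.1315,0]); slot=lip+ex*.0305
P=lambda p,z:[p[0],p[1],z]
def st(m):
    s=get_state(); print(m,round(s["clock"],2),np.round((s["position"]-lip)@ex,4),np.round(s["position"],4),np.round(s["contact_force"],1))
move_l(P(slot,.25),.2,rot=rv); st("above")
if move_l(P(slot,.097),.08,until_force=5): st("HIT"); move_l(P(slot,.25),.1); raise SystemExit
st("in")
hit=move_l(P(slot-ex*.030,.097),.025,until_force=2); st(f"touch {hit}")
if not hit: raise SystemExit
p=get_state()["position"]; 
move_l(P(p-ex*.125,.097),.045); st("drawn")
f=frame("top")
for k,z in (("egg_tray_lip",.124),("stop_right",.08)):
    for d in tip_of("top",k)[:2]:print(k,round(d["score"],2),np.round((atz(f,d["centre"],z)-lip)@ex,4))
```

```text
above 6.36 0.0307 [ 0.6782 -0.1259  0.2513] [ 0.4 -0.4  0.4]
in 8.42 0.0308 [ 0.6782 -0.1258  0.0975] [ 0.8 -0.2 -0.2]
touch True 9.14 0.0136 [ 0.6613 -0.1288  0.0966] [0.3 0.5 0.5]
drawn 12.07 -0.1113 [ 0.5387 -0.1526  0.097 ] [ 2.5  1.  -3. ]
egg_tray_lip 0.74 0.0044
```

Run:
```python
from h import *
f=frame("wrist");g=frame("top")
f["img"]=np.hstack([cv2.resize(x,(400,300)) for x in (f["img"],g["img"])]);save(f,"w2.png")
```

```text
(no output)
```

View pics/w2.png

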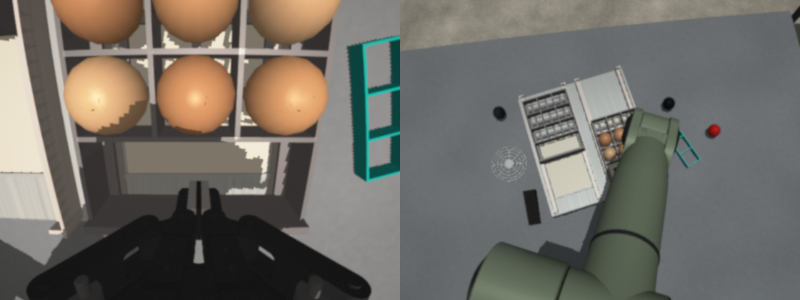

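The wrist view shows the fingers in the slot behind the lip at about (200,200). The tray has come forward and its eggs stand upright, so the lip detection in the top view was false. I'll finish slowly to the stops.

Run:
```python
from h import *
a=np.radians(11); ex=np.array([np.cos(a),np.sin(a),0]); lip=np.array([.648,-.1315,0])
P=lambda p,z:[p[0],p[1],z]
def st(m):
    s=get_state(); print(m,round(s["clock"],2),np.round((s["position"]-lip)@ex,4),np.round(s["position"],4),np.round(s["contact_force"],1))
p=get_state()["position"]
hit=move_l(P(p-ex*.050,.097),.015,until_force=12); st(f"stop {hit}")
sleep(.3); st("hold")
p=get_state()["position"]
move_l(P(p+ex*.014,.097),.03); p=get_state()["position"]
move_l(P(p,.26),.12); st("up")
move_l(P(p-ex*.10,.38),.2)
f=frame("wrist");save(f,"w3.png"); st("look")
for k,z in (("egg_tray_lip",.124),("stop_right",.08),("stop_left",.08),("egg1_center",.1135)):
    for d in tip_of("wrist",k)[:3]:print(k,round(d["score"],2),np.round(d["centre"]),np.round((atz(f,d["centre"],z)-lip)@ex,4))
```

```text
stop True 14.13 -0.1351 [ 0.5153 -0.1571  0.097 ] [ 0.7 -0.2  1.2]
hold 14.43 -0.1351 [ 0.5153 -0.1567  0.0964] [ 0.4 -0.   1.1]
up 16.54 -0.1215 [ 0.5286 -0.1537  0.2592] [1.2 0.4 0.7]
look 17.52 -0.221 [ 0.4309 -0.1727  0.3789] [ 0.5 -0.2 -0.1]
egg_tray_lip 0.91 [277. 112.] -0.1485
egg_tray_lip 0.42 [318.  43.] -0.0693
stop_right 0.87 [276. 116.] -0.1555
stop_right 0.29 [278. 112.] -0.1501
stop_left 0.78 [143. 114.] -0.1516
stop_left 0.43 [237.  43.] -0.0624
egg1_center 0.91 [277.  42.] -0.067
```

View pics/w3.png

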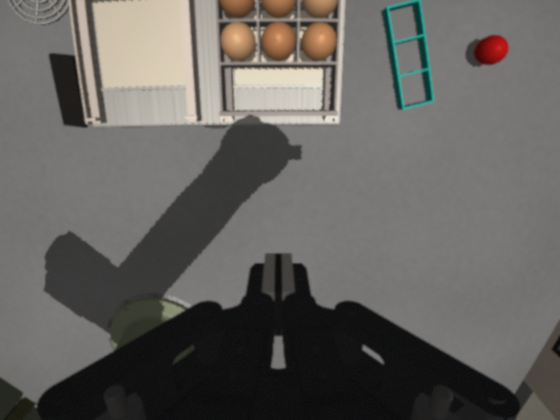

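The picture shows the egg tray's lip at (277,112), right at the front stops at (276,116), with all six eggs upright. The spacer hasn't visibly moved and the arm is clear. The 12 N rise and the 149 mm of travel match contact with the stops.

```bash
python3 -c "
from cell import *
print(sign_off())"
```

```text
the job is handed in; nothing more can be done
None
```

I drew the egg tray out against the right-lane front stops with all six eggs standing in view and handed the job in at about 17.5 s of the 35 s; `sign_off()` gave no verdict, and the empty tray, fan guard and door stop were only partly in the last picture.

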